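# Tip the offcuts into the scrap tote and nest the empty dish

## Task

Lift the red dish of wooden offcuts by its leaning handle, carry it over the blue scrap tote and tip all four offcuts in without touching them with the fingers. Then lower the empty dish, still held by its handle, into the matching empty red dish so that the two nest concentrically, and let go. Leave the paint can, the jar and the roll of tape alone.

Things in the scene. Friction and masses are not known exactly. Their poses are not given: they have to be found in the camera images.
- dish: Loaded red round shallow dish, loose, about 0.26 kg, left or right of the tote. Origin: centre of its underside, z up. Underside 104 mm across; conical wall 4 mm thick, 32 deg above level, up to the rim 200 mm across at height 30 mm; inner floor 8 mm above the underside. Black handle on its own -x side, at first towards the robot (along -x within 0.4 rad).
- dish_grip (a point): Pinch point on the loaded dish's flat black handle, at (-135, 0, 68) mm in the dish's frame, 18 mm from its free end. The handle starts at (-99, 0, 25) mm, runs 74 mm along (-0.643, 0, 0.766), leaning 40 deg outward from vertical, is 32 mm wide (y), 10 mm thick; broad faces look along (0.766, 0, 0.643). Pinch the broad faces, tool tilted 40 deg like the handle.
- dish_mid (a point): Point on the loaded dish's axis, 22 mm above its underside (in the middle of its load).
- spare: The matching empty red dish, same size and shape, loose. Origin: centre of its underside, z up. Its handle (own -x side) points away from the robot (world +x within 0.5 rad). Nested, the other dish's origin is 8 mm above this one on the same axis (about 5 mm sideways play). Keep the two handles at least 60 deg apart, for room for the gripper.
- tote: Blue open scrap tote, fixed to the bench, 260 mm (its x) by 240 mm (its y) by 100 mm high, walls and floor 5 mm, rim flange 10 mm outside. Origin: centre of its underside, z up.
- block0: Offcut, block 26 x 26 x 24 mm, loose, medium-brown wood. Origin: centre of its underside.
- block1: Offcut, block 26 x 26 x 24 mm, loose, light wood. Origin: centre of its underside.
- dowel0: Offcut, dowel 27 mm across and 28 mm long, loose, medium-brown wood, standing at the start. Origin: centre of its underside.
- dowel1: Offcut, dowel 27 mm across and 28 mm long, loose, dark wood, standing at the start. Origin: centre of its underside.
- can: Bystander: paint can 86 mm across, 110 mm high. Origin: centre of its underside.
- jar: Bystander: amber jar 64 mm across, 90 mm high. Origin: centre of its underside.
- tape: Bystander: grey roll of tape lying flat, 88 mm across, 24 mm high, behind the tote. Origin: centre of its underside.

How it is judged (in metres and radians):
On the way, in this order (a step that is already met when the one before it is completed fails the run):
1. the dish is lifted at least 50 mm off the bench with all four offcuts still in it (height (world z) of dish above 0.05 m and distance between each of block0, block1, dowel0, dowel1 and dish_mid below 0.085 m), for 0.2 s.
2. all four offcuts lie inside the tote, below its rim (x of block0 in the frame of tote between -0.13 and 0.13 m and y of block0 in the frame of tote between -0.12 and 0.12 m and z of each of block0, block1, dowel0, dowel1 in the frame of tote below 0.085 m and x of block1 in the frame of tote between -0.13 and 0.13 m and y of block1 in the frame of tote between -0.12 and 0.12 m and x of dowel0 in the frame of tote between -0.13 and 0.13 m and y of dowel0 in the frame of tote between -0.12 and 0.12 m and x of dowel1 in the frame of tote between -0.13 and 0.13 m and y of dowel1 in the frame of tote between -0.12 and 0.12 m), for 0.2 s.
3. the empty dish is upright inside the other dish, centres within 15 mm and no more than 10 mm above its nested height, while the fingers still hold it (horizontal distance between dish and spare below 0.015 m and z of dish in the frame of spare between 0.004 and 0.018 m and angle between dish's own z axis and vertical below 0.2 rad and contact force between the fingers and dish above 1 N), for 0.1 s.
At the end, for the whole second after the job is handed in: All four offcuts are inside the tote below its rim; the empty dish sits nested in the other dish on the bench, centres within 8 mm, its underside at most 3.5 mm above the nested height, both level within 3 degrees; released, at rest, the robot touching nothing (all of step 2 and horizontal distance between dish and spare below 0.008 m and z of dish in the frame of spare between 0.004 and 0.0115 m and angle between each of dish, spare's own z axis and vertical below 0.06 rad and height (world z) of spare below 0.01 m and linear speed of dish below 0.02 m/s and contact force between each of the arm, the fingers and anything else below 0.1 N).
It fails at once if the fingers press on an offcut (over 1 N) (contact force between the fingers and block0 above 1 N or contact force between the fingers and block1 above 1 N or contact force between the fingers and dowel0 above 1 N or contact force between the fingers and dowel1 above 1 N).
It fails at once if the can, the jar or the roll of tape is moved more than 20 mm (distance of any of can, jar, tape from where it was at the start of the episode above 0.02 m).
It fails at once if the empty spare dish is pushed more than 40 mm from its place (distance of spare from where it was at the start of the episode above 0.04 m).
It also fails if it takes over 54 s, if anything falls off the work surface, if the arm or the gripper's body presses on something with over 40 N, if the wrist force passes 120 N, or if a joint passes its speed limit or range.

## Robot

A 6-joint arm with a two-finger parallel gripper is mounted at the origin on the work surface. World frame = base frame: x ahead of the robot, y to its left, z up, the work surface at z = 0. Lengths are in m, angles in degrees, forces in N, time in s.
With the tool pointing down it reaches from about 0.25 to 0.725 m from the base axis. Payload 9.7 kg.
Tool frame: the origin (TCP) lies on the centre line of the jaws, within the pads' length; the fingertips stand tip_extent ahead of it and the grasp point (between the pads) lies 3 mm ahead of it (tip_extent is the distance from the TCP to the fingertips, in m); z points along the fingers, y is the line along which they close (so a half turn about z gives the same grasp; the last joint's range is limited). The gripper opens to 85 mm and grips with 20 to 120 N. Pads are 22 mm wide; open, the fingers measure 114 mm over their backs; the gripper's body (76 mm by 85 mm) begins 54 mm behind the grasp point. The pads swing forward as they close: fully open they stand 13 mm farther back than shut.
Start: joints at [69.156, 4.979, 10.078, 95.1, 0, 90], TCP at [0.196, 0.514, 0.253] pointing down, gripper open.
Joint ranges: [-179.16, 179.16], [-48.56, 103.87], [-65.8, 70.77], [-126.05, 130.52], [-82.76, 87.17], [-180, 180]. Speed limits (degrees/s): [127.2, 127.2, 147.25, 180, 180, 180].

## Interface

Orientations are given as [roll, pitch, yaw] about the fixed x, y, z axes, in that order (R = Rz(yaw) Ry(pitch) Rx(roll)).
In Python, from workcell import * gives the robot as it stands.
- The arm moves only by the tool servo_tool, never from a script. Its argument "rows" is a list of rows, each an object with "offset": the shift along the tool's x, y, z as a fraction of full scale, a list of three; "yaw": the turn about the tool's z as a fraction of full scale; "claw": the closure, from 0 (fully open) to 1 (shut). A call has 1 to 12 rows; each row is the pose to reach, as a shift and turn from the pose commanded when the call began, along the tool's axes at that moment, turning the shorter way round; what a row does not reach only later rows make up. Full scale, the value 1, is 0.1 m for a shift and pi rad for a turn. A row lasts 1/8 s, in which the tool goes at most 62.5 mm and 10.7 degrees, less where a joint would pass 70% of its speed; a pose out of reach is approached as far as the arm can. A call with a number of a shift or a turn outside -1 to 1 is refused whole. A call with a gripper value outside its range is refused whole. The fingers move at their own pace and stop on an object; "squeeze" is the grip in N (left out, the last holds). Time passes only in rows, so rows that repeat a pose let the fingers close. It gives the time, the measured TCP pose, the force, the opening and the grip force at its end, in the units of the state.
- get_obs(): the state, without advancing time (a new reading comes with each control period).
- camera(name): name is "side" or "top"; returns (picture, depth): 400x640x3 uint8, red, green, blue; 400x640 float32, m along the optical axis (not along the pixel's ray), 0 where there is no reading.
- camera_info(name): a dict with "fx", "fy", "cx", "cy" (pixels), "cam_to_world" (4x4, takes a point from camera to world coordinates). Camera axes: x right, y up, looking along -z (the intrinsics and any distortion apply to the point x, -y, -z); pixel columns grow to the right and rows downward; lengths in m; the calibration is good to about 2 mm. A picture is of the moment at which its call begins. camera_info takes no time and is no camera call.
- job_done(): hands the job in; it is judged then, once.
The state is a dict: "time": time; "q": joint angles; "qd": joint speeds; "joint_efforts": joint torques, N m; "ee_pos": TCP position; "tcp_rot": TCP orientation; "wrist_force": force on the tool from outside, world axes, zero at the start; "torque": the same for the moment, N m; "opening": finger opening in m; "grasp_force": force on a finger pad.
Only numpy, scipy, OpenCV 4.12 (cv2) and the standard library are available. Lean on these libraries where they do the work, as an engineer would, in place of code of your own. Each camera call takes 0.05 s, during which the arm holds its last target. There are 200 camera calls.

## Working session

There is one attempt and no reset: what is moved stays moved. The work goes in short steps, Python scripts to look and compute and a tool call to move; the robot and the scene stay as the last step left them, time stands still between calls to the robot, and variables do not carry over. Pictures are saved under pics/ and viewed, at most 10 in all, crops included, and the job is handed in when it is done.

Besides the shell and the picture viewer there is one more tool, called after "Emit:" in YAML: its name, and indented under it one key for each argument. servo_tool: Moves the arm, as the interface text tells. Its arguments: {"type":"object","properties":{"rows":{"type":"array"},"squeeze":{"type":"number"}},"required":["rows"]}

```bash
mkdir -p pics; ls; cat > h.py <<'E'
from workcell import *
import numpy as np, cv2
def snap(n,fn=None):
    im,d=camera(n)
    if fn: cv2.imwrite('pics/'+fn,im[:,:,::-1])
    return im,d
def cloud(n,d):
    k=camera_info(n); v,u=np.mgrid[0:400,0:640]
    P=np.stack([(u-k['cx'])/k['fx']*d,-(v-k['cy'])/k['fy']*d,-d,np.ones_like(d)],-1)
    return (P@np.array(k['cam_to_world']).T)[...,:3]
E
python3 - <<'E'
from h import *
for n in('top','side'):
    im,d=snap(n,n+'0.png'); np.savez(n+'0.npz',im=im,d=d); print(camera_info(n))
print(get_obs())
E
```

```text
pics
{'fx': 441.9827161240528, 'fy': 441.9827161240528, 'cx': 319.83950280623327, 'cy': 200.28505056778636, 'cam_to_world': array([[-0.01011211,  0.98922642, -0.14604393,  0.45417486],
       [-0.99974735, -0.00706963,  0.02133662,  0.02102837],
       [ 0.02007427,  0.14622279,  0.98904799,  1.03271366],
       [ 0.        ,  0.        ,  0.        ,  1.        ]])}
{'fx': 436.15844841996295, 'fy': 436.15844841996295, 'cx': 316.8374456102108, 'cy': 199.43738837626395, 'cam_to_world': array([[-0.8446744 ,  0.33992849, -0.41348976,  0.1858252 ],
       [-0.53525663, -0.54367166,  0.64646845,  0.67190193],
       [-0.00504962,  0.76737849,  0.64117451,  0.7381948 ],
       [ 0.        ,  0.        ,  0.        ,  1.        ]])}
{'time': 0.1, 'q': array([ 6.91566872e+01,  5.00636603e+00,  1.00397594e+01,  9.50992050e+01,
       -2.13468527e-04,  9.00009372e+01]), 'qd': array([-0.11199467, -0.11049219,  0.06292113,  0.01922905,  0.05741549,
       -0.085911  ]), 'joint_efforts': array([-8.00572622e-06, -5.21563661e+01,  4.65651333e+01,  1.60675251e-02,
       -3.34950073e-05,  2.30034010e-05]), 'ee_pos': array([0.19563605, 0.51384232, 0.25267599]), 'tcp_rot': array([-1.79934188e+02,  2.14544844e-04,  1.59155750e+02]), 'wrist_force': array([-0.24592476,  0.30790585, -0.55155988]), 'torque': array([ 0.04977005,  0.01799609, -0.01096129]), 'grasp_force': 0.0, 'opening': 0.08515535386280927}
```

View pics/top0.png

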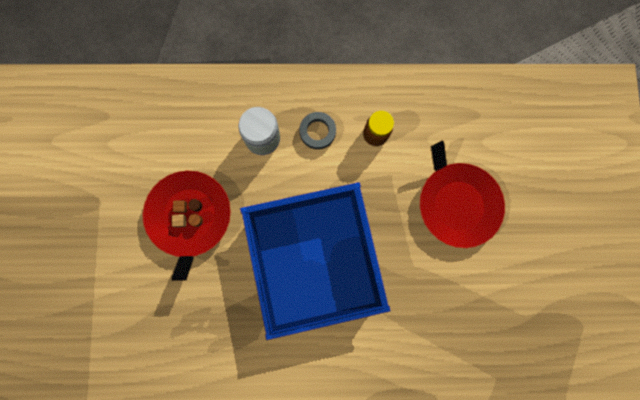

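View pics/side0.png

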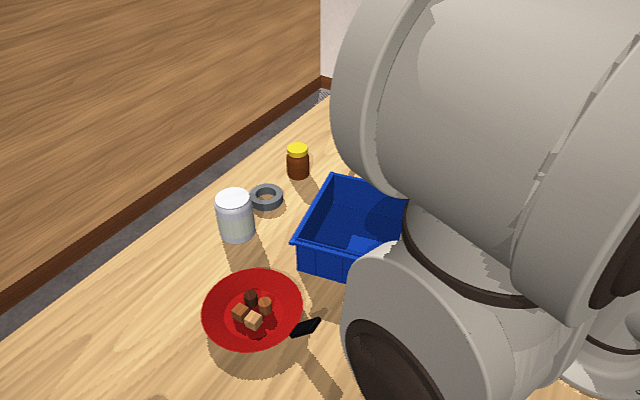

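```bash
cat > loc.py <<'E'
from h import *
from scipy.optimize import least_squares
def circ(p):
    f=lambda q:np.hypot(*(p-q[:2]).T)-q[2]
    r=least_squares(f,[*p.mean(0),.1],loss='soft_l1',f_scale=.002); return r.x
def scene(im,d,n):
    P=cloud(n,d); h=cv2.cvtColor(im,cv2.COLOR_RGB2HSV).astype(int); ok=(d>0)
    X=P[...,0];Y=P[...,1];Z=P[...,2]
    red=ok&((h[...,0]<6)|(h[...,0]>174))&(h[...,1]>190)&(h[...,2]>60)
    for nm,s in(('dish',1),('spare',-1)):
        m=red&(s*Y>0.1)&(Z<.15)
        if m.sum()<200: continue
        zt=np.percentile(Z[m],97); c=P[m&(Z>zt-.006)]
        # outer boundary: hull of the mask
        e=cv2.convexHull(np.float32(P[m][:,:2]))[:,0]
        q=circ(c[:,:2]);
        b=ok&(h[...,2]<60)&(Z>.03)&(Z<.12)&(np.hypot(X-q[0],Y-q[1])<.2)&(np.hypot(X-q[0],Y-q[1])>.102)
        hb=P[b]; a=hb.mean(0) if len(hb) else np.full(3,np.nan)
        print(n,nm,'rimz %.4f'%zt,'rim band fit',q.round(4),'hull fit',circ(e).round(4),'zmin %.4f'%np.percentile(Z[m],3),'| handle n',len(hb),a.round(4),'az %.1f'%np.degrees(np.arctan2(a[1]-q[1],a[0]-q[0])), 'top',hb[hb[:,2].argsort()[-15:]].mean(0).round(4) if len(hb) else '')
    bl=ok&(h[...,0]>100)&(h[...,0]<130)&(h[...,1]>120)&(Z>.085)&(Z<.12)
    if bl.sum()>50: print(n,'tote',cv2.minAreaRect(np.float32(P[bl][:,:2])),np.median(Z[bl]))
    return P
if __name__=='__main__':
    for n in('top','side'):
        f=np.load(n+'0.npz'); P=scene(f['im'],f['d'],n); 
        X,Y,Z=P[...,0],P[...,1],P[...,2]
        print('bench z',np.median(Z[(Z<.015)&(Z>-.015)]))
        if n=='top':
            for nm,(u,v) in dict(can=(258,120),tape=(333,130),jar=(380,121)).items(): print(nm,P[v,u].round(3))
E
python3 loc.py
```

```text
top dish rimz 0.0303 rim band fit [0.5753 0.3033 0.0924] hull fit [0.5756 0.3031 0.098 ] zmin 0.0058 | handle n 425 [0.4816 0.2552 0.0616] az -152.9 top [0.5162 0.1998 0.0872]
top spare rimz 0.0296 rim band fit [ 0.5899 -0.3278  0.0923] hull fit [ 0.5898 -0.3281  0.0979] zmin 0.0050 | handle n 286 [ 0.7    -0.2697  0.0622] az 27.8 top [ 0.7169 -0.2632  0.0841]
top tote ((0.4541338384151459, 0.08388876914978027), (0.27812743186950684, 0.4022272527217865), 12.063108444213867) 0.0966525098602044
bench z 0.00010196261331296697
can [0.766 0.133 0.111]
tape [ 0.771 -0.034  0.023]
jar [ 0.771 -0.135  0.09 ]
side dish rimz 0.0310 rim band fit [0.5753 0.302  0.0928] hull fit [0.5752 0.3013 0.0988] zmin 0.0073 | handle n 335 [0.4467 0.3044 0.0661] az 178.9 top [0.4322 0.3017 0.0858]
side tote ((0.514323890209198, 0.09607803821563721), (0.1533639132976532, 0.40650448203086853), 11.930901527404785) 0.09669029267341028
bench z 0.0010526686619432013
```

Emit:
servo_tool:
  rows:
    - {"offset": [0, 1, 0], "yaw": 0, "claw": 0}
    - {"offset": [0, 1, 0], "yaw": 0, "claw": 0}

```text
time: 0.35
ee_pos: [0.2317, 0.6087, 0.2524]
tcp_rot: [-180.0, 0.0, 159.2]
wrist_force: [-1.2, -0.0, 0.3]
opening: 0.0856
grasp_force: 0.0
```

Emit:
servo_tool:
  rows:
    - {"offset": [0, 1, 0], "yaw": 0, "claw": 0}
    - {"offset": [0, 1, 0], "yaw": 0, "claw": 0}
    - {"offset": [0, 1, 0], "yaw": 0, "claw": 0}
    - {"offset": [0, 1, 0], "yaw": 0, "claw": 0}

```text
time: 0.85
ee_pos: [0.2667, 0.7006, 0.2522]
tcp_rot: [-179.9, 0.0, 159.2]
wrist_force: [0.4, -0.1, 1.3]
opening: 0.0855
grasp_force: 0.0
```

```bash
python3 - <<'E'
from h import *
o=get_obs(); print(o['q'].round(2),o['ee_pos'].round(4),o['tcp_rot'].round(2))
for n,cs in(('top',((0.5755,.3025),(.59,-.328))),('side',((0.5755,.3025),))):
    f=np.load(n+'0.npz');im,d=f['im'],f['d'];P=cloud(n,d).astype(float)
    im=im.astype(int)
    for c in cs:
        r=np.hypot(P[...,0]-c[0],P[...,1]-c[1])
        m=(d>0)&(im.max(-1)<45)&(im.max(-1)-im.min(-1)<12)&(P[...,2]>.035)&(P[...,2]<.1)&(r<.165)&(r>.1)
        Q=P[m]; nlab,lab=cv2.connectedComponents(m.astype(np.uint8)); 
        k=np.argmax(np.bincount(lab[m])); Q=P[lab==k]
        a=Q.mean(0); print(n,len(Q),a.round(4),'az',np.degrees(np.arctan2(a[1]-c[1],a[0]-c[0])).round(1),'r',np.hypot(*(a[:2]-c)).round(4), 'zmax',Q[:,2].max().round(4))
# tote: rim points top
f=np.load('top0.npz');im,d=f['im'],f['d'];P=cloud('top',d);h=cv2.cvtColor(im,cv2.COLOR_RGB2HSV).astype(int)
m=((d>0)&(h[...,0]>100)&(h[...,0]<130)&(h[...,1]>120)&(P[...,2]>.085)&(P[...,2]<.12)&(abs(P[...,1])<.19)).astype(np.uint8)
n,l,s,_=cv2.connectedComponentsWithStats(m); k=1+np.argmax(s[1:,4]); print(s[k],cv2.minAreaRect(np.float32(P[l==k][:,:2])))
E
```

```text
[ 69.16  37.95  52.85 105.01  -0.    90.  ] [0.2667 0.7006 0.2522] [-179.89    0.    159.16]
top 273 [0.4509 0.2988 0.0629] az -178.3 r 0.1246 zmax 0.0868
top 258 [ 0.6998 -0.2701  0.0621] az 27.8 r 0.1241 zmax 0.0851
side 319 [0.4463 0.3044 0.0668] az 179.2 r 0.1293 zmax 0.0873
[ 241  183  149  157 3469] ((0.4690706431865692, 0.01448608934879303), (0.278126984834671, 0.2606300413608551), 11.980358123779297)
```

Emit:
servo_tool:
  rows:
    - {"offset": [0, 1, 0], "yaw": 0, "claw": 0}
    - {"offset": [0, 1, 0], "yaw": 0, "claw": 0}
    - {"offset": [0, 1, 0], "yaw": 0, "claw": 0}
    - {"offset": [0, 1, 0], "yaw": 0, "claw": 0}

```text
time: 1.35
ee_pos: [0.2898, 0.7612, 0.2356]
tcp_rot: [177.6, -0.0, 159.2]
wrist_force: [-0.3, 0.4, 0.7]
opening: 0.0855
grasp_force: 0.0
```

```bash
python3 - <<'E'
from h import *
o=get_obs(); print(o['q'].round(2),o['ee_pos'].round(4),o['tcp_rot'].round(2))
E
```

```text
[ 69.16  50.27  70.59 107.87   0.    90.  ] [0.2898 0.7612 0.2356] [177.55  -0.   159.15]
```

Emit:
servo_tool:
  rows:
    - {"offset": [0, 1, 0], "yaw": 0, "claw": 0}
    - {"offset": [0, 1, 0], "yaw": 0, "claw": 0}

```text
time: 1.6
ee_pos: [0.3041, 0.7988, 0.2088]
tcp_rot: [174.2, 0.0, 159.2]
wrist_force: [-0.1, 0.2, 0.4]
opening: 0.0855
grasp_force: 0.0
```

Emit:
servo_tool:
  rows:
    - {"offset": [0, -0.6, 0], "yaw": 0, "claw": 0}
    - {"offset": [0, -0.6, 0], "yaw": 0, "claw": 0}

```text
time: 1.85
ee_pos: [0.284, 0.7461, 0.2017]
tcp_rot: [174.4, -0.0, 159.2]
wrist_force: [0.5, 1.3, 0.6]
opening: 0.0852
grasp_force: 0.0
```

```bash
cat >> h.py <<'E'
from scipy.spatial.transform import Rotation as Ro
def rot(o=None):
    o=o or get_obs(); return Ro.from_euler('xyz',o['tcp_rot'],degrees=True)
def st():
    o=get_obs(); R=rot(o); M=R.as_matrix(); z=M[:,2]
    print('t',round(o['time'],2),'q',o['q'].round(2),'p',o['ee_pos'].round(4),'rpy',o['tcp_rot'].round(2),'tilt %.2f az %.1f'%(np.degrees(np.arccos(-z[2])),np.degrees(np.arctan2(z[1],z[0]))),'F',o['wrist_force'].round(1))
    with open('log.txt','a') as f: f.write(repr([o['q'].tolist(),o['ee_pos'].tolist(),o['tcp_rot'].tolist()])+'\n')
    return o,M
def go(p):
    o,M=st(); d=np.array(p)-o['ee_pos']; print('need world',d.round(4),'-> tool frac',(M.T@d/.1).round(3))
E
python3 - <<'E'
from h import *
go([.42,-.06,.45])
E
```

```text
t 1.85 q [69.16 36.49 44.64 92.51  0.   90.  ] p [0.284  0.7461 0.2017] rpy [174.36  -0.   159.16] tilt 5.64 az 69.2 F [0.5 1.3 0.6]
need world [ 0.136  -0.8061  0.2483] -> tool frac [-4.138 -6.771 -3.164]
```

Emit:
servo_tool:
  rows:
    - {"offset": [-0.59, -0.97, -0.45], "yaw": 0, "claw": 0}
    - {"offset": [-0.59, -0.97, -0.45], "yaw": 0, "claw": 0}

```text
time: 2.1
ee_pos: [0.3028, 0.6289, 0.2387]
tcp_rot: [174.3, 0.0, 159.2]
wrist_force: [1.2, 0.3, 1.5]
opening: 0.0853
grasp_force: 0.0
```

Emit:
servo_tool:
  rows:
    - {"offset": [-0.59, -0.97, -0.45], "yaw": 0, "claw": 0}
    - {"offset": [-0.59, -0.97, -0.45], "yaw": 0, "claw": 0}

```text
time: 2.35
ee_pos: [0.3223, 0.5133, 0.2745]
tcp_rot: [174.3, 0.0, 159.2]
wrist_force: [0.8, 0.2, 0.0]
opening: 0.0857
grasp_force: 0.0
```

Emit:
servo_tool:
  rows:
    - {"offset": [-0.59, -0.97, -0.45], "yaw": 0, "claw": 0}
    - {"offset": [-0.59, -0.97, -0.45], "yaw": 0, "claw": 0}

```text
time: 2.6
ee_pos: [0.3413, 0.3981, 0.3097]
tcp_rot: [174.3, 0.1, 159.2]
wrist_force: [0.6, -0.4, -0.3]
opening: 0.085
grasp_force: 0.0
```

Emit:
servo_tool:
  rows:
    - {"offset": [-0.59, -0.97, -0.45], "yaw": 0, "claw": 0}
    - {"offset": [-0.59, -0.97, -0.45], "yaw": 0, "claw": 0}

```text
time: 2.85
ee_pos: [0.3602, 0.283, 0.3448]
tcp_rot: [174.3, 0.1, 159.2]
wrist_force: [0.3, -0.1, 0.5]
opening: 0.0853
grasp_force: 0.0
```

Emit:
servo_tool:
  rows:
    - {"offset": [-0.59, -0.97, -0.45], "yaw": 0, "claw": 0}
    - {"offset": [-0.59, -0.97, -0.45], "yaw": 0, "claw": 0}

```text
time: 3.1
ee_pos: [0.3792, 0.1679, 0.3801]
tcp_rot: [174.3, 0.1, 159.2]
wrist_force: [0.8, 0.5, -0.1]
opening: 0.0853
grasp_force: 0.0
```

Emit:
servo_tool:
  rows:
    - {"offset": [-0.59, -0.97, -0.45], "yaw": 0, "claw": 0}
    - {"offset": [-0.59, -0.97, -0.45], "yaw": 0, "claw": 0}

```text
time: 3.35
ee_pos: [0.3982, 0.0529, 0.4155]
tcp_rot: [174.3, 0.2, 159.2]
wrist_force: [0.5, -0.2, -0.0]
opening: 0.0856
grasp_force: 0.0
```

Emit:
servo_tool:
  rows:
    - {"offset": [-0.59, -0.97, -0.45], "yaw": 0, "claw": 0}
    - {"offset": [-0.59, -0.97, -0.45], "yaw": 0.2, "claw": 0}
    - {"offset": [-0.59, -0.97, -0.45], "yaw": 0.38, "claw": 0}
    - {"offset": [-0.59, -0.97, -0.45], "yaw": 0.38, "claw": 0}
    - {"offset": [-0.59, -0.97, -0.45], "yaw": 0.38, "claw": 0}
    - {"offset": [-0.59, -0.97, -0.45], "yaw": 0.38, "claw": 0}
    - {"offset": [-0.59, -0.97, -0.45], "yaw": 0.38, "claw": 0}
    - {"offset": [-0.59, -0.97, -0.45], "yaw": 0.38, "claw": 0}

```text
time: 4.35
ee_pos: [0.4176, -0.0602, 0.4501]
tcp_rot: [177.8, -5.2, 90.6]
wrist_force: [0.2, -0.5, 0.7]
opening: 0.0854
grasp_force: 0.0
```

```bash
python3 - <<'E'
from h import *
st()
E
```

```text
t 4.35 q [-11.64  -3.6   24.59 117.17   5.52  77.87] p [ 0.4176 -0.0602  0.4501] rpy [177.83  -5.18  90.63] tilt 5.61 az 67.9 F [ 0.2 -0.5  0.7]
```

Emit:
servo_tool:
  rows:
    - {"offset": [0, 0, -1], "yaw": 0, "claw": 0}
    - {"offset": [0, 0, -1], "yaw": 0, "claw": 0}

```text
time: 4.6
ee_pos: [0.4137, -0.0688, 0.545]
tcp_rot: [177.3, -5.1, 90.9]
wrist_force: [-48.6, 11.0, -13.9]
opening: 0.0855
grasp_force: 0.0
```

Emit:
servo_tool:
  rows:
    - {"offset": [0, 0, -1], "yaw": 0, "claw": 0}
    - {"offset": [0, 0, -1], "yaw": 0, "claw": 0}
    - {"offset": [0, 0, -1], "yaw": 0, "claw": 0}

```text
time: 4.97
ee_pos: [0.4039, -0.0699, 0.5675]
tcp_rot: [174.1, -4.3, 90.8]
wrist_force: [-0.1, 0.8, -0.1]
opening: 0.0852
grasp_force: 0.0
```

```bash
python3 - <<'E'
from h import *
st()
E
```

```text
t 4.97 q [-13.41   4.91  50.11 130.52   5.6   76.26] p [ 0.4039 -0.0699  0.5675] rpy [174.1   -4.31  90.78] tilt 7.30 az 36.8 F [-0.1  0.8 -0.1]
```

```bash
cat > kin.py <<'E'
import numpy as np, ast
from scipy.optimize import least_squares
D=[[[69.1567,5.006,10.0398,95.099,0,90],[.19563,.51384,.25268],0],[[69.16,37.95,52.85,105.01,0,90],[.2667,.7006,.2522],0],[[69.16,50.27,70.59,107.87,0,90],[.2898,.7612,.2356],0]]
D+=[ast.literal_eval(l) for l in open('log.txt')]
Rx=lambda a:np.array([[1,0,0],[0,np.cos(a),-np.sin(a)],[0,np.sin(a),np.cos(a)]])
def fk(q,p):
    q=np.radians(q); a,L1,al,L2,be,z0,w,t,s=p
    r=a+L1*np.sin(q[1]+al)+L2*np.cos(q[1]-q[2]+be); z=z0+L1*np.cos(q[1]+al)-L2*np.sin(q[1]-q[2]+be)
    th=q[1]-q[2]+q[3]
    # wrist: along th offset w, then yaw q5 about axis perpendicular in-plane, tool length t
    e=np.array([np.cos(th),0,-np.sin(th)]); n=np.array([np.sin(th),0,np.cos(th)])
    tz=np.cos(q[4])*e+np.sin(q[4])*np.array([0,1,0])
    v=np.array([r,0,z])+w*e+s*n+t*tz
    c,si=np.cos(q[0]),np.sin(q[0]); return np.array([c*v[0]-si*v[1],si*v[0]+c*v[1],v[2]])
P0=[0.0,.43,0,.37,0,.3,.05,.2,0]
def fit():
    f=lambda p:np.r_[np.concatenate([(fk(d[0],p)-d[1])*1000 for d in D]),(np.array(p)-P0)*.3]
    r=least_squares(f,P0); return r.x,f(r.x)
if __name__=='__main__':
    p,e=fit(); print(p.round(4),np.abs(e[:-9]).max())
    for q in ([0,5,50,130.5,0,0],[0,-10,70,130.5,0,0],[0,0,70,130.5,0,0],[0,-10,60,130,0,0]): print(q,fk(q,p).round(3))
E
python3 kin.py
```

```text
[-3.000e-04  4.201e-01  0.000e+00  5.200e-01 -6.950e-02  1.599e-01
  1.442e-01  2.630e-01  3.000e-04] 0.038394152248544255
[0, 5, 50, 130.5, 0, 0] [0.41  0.    0.565]
[0, -10, 70, 130.5, 0, 0] [0.241 0.    0.777]
[0, 0, 70, 130.5, 0, 0] [0.344 0.    0.726]
[0, -10, 60, 130, 0, 0] [0.274 0.    0.721]
```

Emit:
servo_tool:
  rows:
    - {"offset": [0.06, -0.6, -1], "yaw": 0, "claw": 0}
    - {"offset": [0.06, -0.6, -1], "yaw": 0, "claw": 0}

```text
time: 5.22
ee_pos: [0.3461, -0.0658, 0.5877]
tcp_rot: [171.1, -3.5, 90.7]
wrist_force: [-0.1, 0.8, 0.3]
opening: 0.0856
grasp_force: 0.0
```

Emit:
servo_tool:
  rows:
    - {"offset": [0.06, -0.6, -1], "yaw": 0, "claw": 0}
    - {"offset": [0.06, -0.6, -1], "yaw": 0, "claw": 0}

```text
time: 5.48
ee_pos: [0.2936, -0.06, 0.6019]
tcp_rot: [168.1, -2.5, 90.5]
wrist_force: [-0.2, 0.8, 0.4]
opening: 0.0854
grasp_force: 0.0
```

Emit:
servo_tool:
  rows:
    - {"offset": [0.06, -0.5, -1], "yaw": 0, "claw": 0}
    - {"offset": [0.06, -0.5, -1], "yaw": 0, "claw": 0}

```text
time: 5.72
ee_pos: [0.2535, -0.0519, 0.6137]
tcp_rot: [165.0, -1.4, 90.2]
wrist_force: [-0.4, -0.4, 0.8]
opening: 0.0853
grasp_force: 0.0
```

Emit:
servo_tool:
  rows:
    - {"offset": [0.06, -0.4, -1], "yaw": 0, "claw": 0}
    - {"offset": [0.06, -0.4, -1], "yaw": 0, "claw": 0}

```text
time: 5.98
ee_pos: [0.2231, -0.0408, 0.626]
tcp_rot: [161.9, -0.3, 89.9]
wrist_force: [0.3, -0.6, 0.3]
opening: 0.0854
grasp_force: 0.0
```

```bash
python3 - <<'E'
from h import *
st()
E
```

```text
t 5.97 q [-16.45 -19.65  38.14 130.49   5.26  74.5 ] p [ 0.2231 -0.0408  0.626 ] rpy [161.94  -0.27  89.89] tilt 18.06 az 0.7 F [ 0.3 -0.6  0.3]
```

Emit:
servo_tool:
  rows:
    - {"offset": [0.35, 0.1, -1], "yaw": 0, "claw": 0}
    - {"offset": [0.35, 0.1, -1], "yaw": 0, "claw": 0}

```text
time: 6.22
ee_pos: [0.2263, -0.0069, 0.6523]
tcp_rot: [158.7, -0.1, 89.8]
wrist_force: [0.6, 0.1, -1.2]
opening: 0.0854
grasp_force: 0.0
```

Emit:
servo_tool:
  rows:
    - {"offset": [0.05, 0.15, -1], "yaw": 0, "claw": 0}
    - {"offset": [0.05, 0.15, -1], "yaw": 0, "claw": 0}

```text
time: 6.48
ee_pos: [0.2272, -0.002, 0.676]
tcp_rot: [155.3, -0.0, 89.9]
wrist_force: [0.9, 0.2, -0.0]
opening: 0.0852
grasp_force: 0.0
```

Emit:
servo_tool:
  rows:
    - {"offset": [0, 0.15, -1], "yaw": 0, "claw": 0}
    - {"offset": [0, 0.15, -1], "yaw": 0, "claw": 0}

```text
time: 6.72
ee_pos: [0.2219, -0.0019, 0.6979]
tcp_rot: [151.9, 0.0, 89.8]
wrist_force: [-0.1, -1.2, -0.1]
opening: 0.0854
grasp_force: 0.0
```

Emit:
servo_tool:
  rows:
    - {"offset": [0, 0.15, -1], "yaw": 0, "claw": 0}
    - {"offset": [0, 0.15, -1], "yaw": 0, "claw": 0}

```text
time: 6.98
ee_pos: [0.2117, -0.0024, 0.7181]
tcp_rot: [148.4, 0.0, 89.8]
wrist_force: [0.8, -0.1, -0.8]
opening: 0.0855
grasp_force: 0.0
```

```bash
python3 - <<'E'
from h import *
st()
E
```

```text
t 6.97 q [ -1.52 -17.62  54.44 130.48   0.7   88.86] p [ 0.2117 -0.0024  0.7181] rpy [148.42   0.    89.82] tilt 31.58 az -0.2 F [ 0.8 -0.1 -0.8]
```

Emit:
servo_tool:
  rows:
    - {"offset": [0, 0.4, -1], "yaw": 0, "claw": 0}
    - {"offset": [0, 0.4, -1], "yaw": 0, "claw": 0}

```text
time: 7.22
ee_pos: [0.2237, -0.0069, 0.7631]
tcp_rot: [141.3, -1.9, 90.6]
wrist_force: [0.3, 0.5, 1.5]
opening: 0.0853
grasp_force: 0.0
```

Emit:
servo_tool:
  rows:
    - {"offset": [0, 0.4, -1], "yaw": 0, "claw": 0}
    - {"offset": [0, 0.4, -1], "yaw": 0, "claw": 0}

```text
time: 7.48
ee_pos: [0.2192, 0.002, 0.7873]
tcp_rot: [138.1, -1.4, 89.3]
wrist_force: [0.2, -0.3, -1.4]
opening: 0.0855
grasp_force: 0.0
```

Emit:
servo_tool:
  rows:
    - {"offset": [0, 0.2, -0.4], "yaw": 0, "claw": 0}
    - {"offset": [0, 0.2, -0.4], "yaw": 0, "claw": 0}

```text
time: 7.72
ee_pos: [0.2022, 0.0036, 0.7936]
tcp_rot: [136.4, -1.4, 89.9]
wrist_force: [-0.6, 0.1, 0.1]
opening: 0.0852
grasp_force: 0.0
```

```bash
python3 - <<'E'
from h import *
st()
im,d=snap('side','side1.png'); np.savez('side1.npz',im=im,d=d)
for n,c,f in(('top',(.5755,.3025),'top0.npz'),('side',(0.5755,.3025),'side0.npz'),('side',(0.5755,.3025),'side1.npz')):
    f=np.load(f); im,d=f['im'].astype(int),f['d']; P=cloud(n,d)
    # fit rim outline: red pixels' outermost per azimuth with z>0.02
    red=(d>0)&(im[...,0]>2*im[...,1]+10)&(im[...,0]>60)&(im[...,0]>2.2*im[...,2])&(np.hypot(P[...,0]-c[0],P[...,1]-c[1])<.12)
    Q=P[red]; a=np.degrees(np.arctan2(Q[:,1]-c[1],Q[:,0]-c[0]))//10
    e=np.array([Q[a==k][np.argsort(np.hypot(*(Q[a==k][:,:2]-c).T))[-4:]].mean(0) for k in np.unique(a) if (a==k).sum()>8])
    e=e[e[:,2]>.022]
    from loc import circ
    print(n,len(e),circ(e[:,:2]).round(4),e[:,2].mean().round(4))
E
```

```text
t 7.72 q [ -2.42 -13.29  70.74 130.49   2.64  89.28] p [0.2022 0.0036 0.7936] rpy [136.41  -1.42  89.92] tilt 43.60 az 1.4 F [-0.6  0.1  0.1]
top 35 [0.5755 0.3033 0.098 ] 0.0295
side 34 [0.5753 0.3014 0.0985] 0.0304
side 34 [0.5752 0.3016 0.0984] 0.0304
```

```bash
cat >> kin.py <<'E'
PP=fit()[0]
LO=np.array([-179.16,-48.56,-65.8,-126.05,-82.76,-180]);HI=np.array([179.16,103.87,70.77,130.52,87.17,180])
def fkR(q):
    p=fk(q,PP);a=np.radians(q); th=a[1]-a[2]+a[3]
    e=np.array([np.cos(th),0,-np.sin(th)]); n=np.array([np.sin(th),0,np.cos(th)]); l=np.array([0,1.,0])
    z=np.cos(a[4])*e+np.sin(a[4])*l; l2=np.cos(a[4])*l-np.sin(a[4])*e
    x=np.cos(a[5])*n+np.sin(a[5])*l2; y=np.cross(z,x)
    c,s=np.cos(a[0]),np.sin(a[0]); Z=np.array([[c,-s,0],[s,c,0],[0,0,1]])
    return p,Z@np.c_[x,y,z]
def ik(p,R,q0,lam=1.):
    def f(q):
        P,M=fkR(q); return np.r_[(P-p),lam*0.5*sum(np.cross(M[:,i],R[:,i]) for i in range(3))]*100
    r=least_squares(f,np.clip(q0,LO+.01,HI-.01),bounds=(LO,HI),x_scale=30); P,M=fkR(r.x)
    return r.x,(P-p)*1000,np.degrees(np.arccos(np.clip((np.trace(M.T@R)-1)/2,-1,1)))
def tiltR(t,az=0,yaw=90):   # tool tilted t about lateral axis, closing line in the tilt plane
    t=np.radians(t);a=np.radians(az); z=np.array([np.sin(t)*np.cos(a),np.sin(t)*np.sin(a),-np.cos(t)]); x=np.array([-np.sin(a),np.cos(a),0]); return np.c_[x,np.cross(z,x),z]
E
python3 - <<'E'
from kin import *
from h import *
o=get_obs(); P,M=fkR(o['q']); print(P-o['ee_pos'], np.abs(M-rot(o).as_matrix()).max())
q=o['q']
R=rot(o).as_matrix()
for p in ([.3,0,.7],[.4,0,.55],[.45,0,.4],[.45,0,.3],[.40,0,.3],[.36,0,.3],[.32,0,.3]):
    q,e,a=ik(p,R,q); print(p,q.round(1),e.round(1),a.round(2), 90-(q[1]-q[2]+q[3]).round(2))
R=tiltR(40)
for p in ([.45,0,.3],[.44,.15,.25],[.40,.30,.2],[.4405,.3015,.07],[.4405,.3,.3],[.3,0,.35],[.35,0,.35],[.35,-.1,.3],[.4,-.33,.25],[.4,-.33,.1],[.455,-.33,.076]):
    q,e,a=ik(p,R,q); print(p,q.round(1),e.round(1),a.round(2))
E
```

```text
[4.32636397e-07 5.83677843e-08 3.13006341e-06] 0.023119903768192084
[0.3, 0, 0.7] [ -1.9 -29.3  31.1 106.9   2.2  90.3] [ 0.  0. -0.] 0.0 43.49
[0.4, 0, 0.55] [ -1.1 -38.2   0.9  85.6   1.6  89.6] [ 0. -0.  0.] 0.0 43.51
[0.45, 0, 0.4] [ -0.9 -44.4 -21.5  69.4   1.5  89.5] [ 0.  0. -0.] 0.0 43.52
[0.45, 0, 0.3] [ -0.9 -48.6 -34.5  60.8   1.5  89.5] [ 8.9 -0.2  2.9] 0.2 43.32
[0.4, 0, 0.3] [ -1.2 -48.6 -32.3  63.9   1.7  89.8] [47.6 -1.6 17.6] 1.1 42.41
[0.36, 0, 0.3] [ -1.7 -48.6 -30.2  66.7   2.1  90.2] [76.8 -3.5 31.6] 1.83 41.67
[0.32, 0, 0.3] [ -2.8 -48.6 -27.8  69.9   2.8  91. ] [103.9  -7.4  48. ] 2.58 40.89
[0.45, 0, 0.3] [ -0.  -46.6 -32.3  64.4   0.   90. ] [ 0. -0.  0.] 0.0
[0.44, 0.15, 0.25] [ 29.  -42.9 -35.8  60.8 -18.1  67. ] [-0. -0. -0.] 0.0
[0.4, 0.3, 0.2] [ 52.4 -29.5 -33.   59.4 -30.6  45.1] [-0. -0. -0.] 0.0
[0.4405, 0.3015, 0.07] [ 48.  -22.8 -43.6  39.9 -28.5  49.6] [0. 0. 0.] 0.0
[0.4405, 0.3, 0.3] [ 47.9 -25.2 -19.5  66.3 -28.5  49.7] [-0. -0. -0.] 0.0
[0.3, 0, 0.35] [  0.  -48.6 -19.9  80.7  -0.   90. ] [73.7  0.  47.1] 2.03
[0.35, 0, 0.35] [  0.  -48.6 -23.3  76.4  -0.   90. ] [44.2  0.  24.8] 1.17
[0.35, -0.1, 0.3] [-30.9 -48.6 -29.9  73.9  19.4 115. ] [ 28.5 -24.8  15.5] 0.95
[0.4, -0.33, 0.25] [-55.  -25.1 -24.5  64.9  31.8 137.6] [-0.  0. -0.] 0.0
[0.4, -0.33, 0.1] [-55.  -23.4 -40.1  47.7  31.8 137.6] [0. 0. 0.] 0.0
[0.455, -0.33, 0.076] [-49.1 -17.9 -39.3  39.8  29.1 131.5] [-0.  0. -0.] 0.0
```

```bash
sed -i 's/x=np.cos(a\[5\])\*n+/x=-np.cos(a[5])*n+/' kin.py; python3 - <<'E'
from kin import *
from h import *
o=get_obs(); P,M=fkR(o['q']); print(np.abs(M-rot(o).as_matrix()).max())
E
```

```text
3.3306690738754696e-16
```

Emit:
servo_tool:
  rows:
    - {"offset": [0, -0.17, 0.86], "yaw": -0.01, "claw": 0}
    - {"offset": [0, -0.17, 0.86], "yaw": -0.01, "claw": 0}

```text
time: 8.02
ee_pos: [0.2395, 0.0033, 0.7439]
tcp_rot: [136.5, -0.4, 90.7]
wrist_force: [-0.1, -0.7, 1.3]
opening: 0.085
grasp_force: 0.0
```

Emit:
servo_tool:
  rows:
    - {"offset": [0, -0.17, 0.86], "yaw": 0, "claw": 0}
    - {"offset": [0, -0.17, 0.86], "yaw": 0, "claw": 0}

```text
time: 8.28
ee_pos: [0.2863, 0.0044, 0.6676]
tcp_rot: [136.7, -0.4, 90.7]
wrist_force: [-0.4, 0.6, -0.1]
opening: 0.0854
grasp_force: 0.0
```

Emit:
servo_tool:
  rows:
    - {"offset": [0, -0.17, 0.86], "yaw": 0, "claw": 0}
    - {"offset": [0, -0.17, 0.86], "yaw": 0, "claw": 0}

```text
time: 8.52
ee_pos: [0.3336, 0.0054, 0.591]
tcp_rot: [136.9, -0.4, 90.7]
wrist_force: [-0.5, 1.2, 1.6]
opening: 0.0854
grasp_force: 0.0
```

Emit:
servo_tool:
  rows:
    - {"offset": [0, -0.17, 0.86], "yaw": 0, "claw": 0}
    - {"offset": [0, -0.17, 0.86], "yaw": 0, "claw": 0}

```text
time: 8.78
ee_pos: [0.38, 0.0064, 0.517]
tcp_rot: [136.9, -0.4, 90.7]
wrist_force: [-0.7, -0.0, 0.6]
opening: 0.0852
grasp_force: 0.0
```

Emit:
servo_tool:
  rows:
    - {"offset": [0, -0.17, 0.86], "yaw": 0, "claw": 0}
    - {"offset": [0, -0.17, 0.86], "yaw": 0, "claw": 0}

```text
time: 9.02
ee_pos: [0.4264, 0.0074, 0.4427]
tcp_rot: [136.9, -0.4, 90.7]
wrist_force: [0.1, -0.5, -0.6]
opening: 0.0852
grasp_force: 0.0
```

Emit:
servo_tool:
  rows:
    - {"offset": [0, -0.72, -0.69], "yaw": 0, "claw": 0}
    - {"offset": [0, -0.72, -0.69], "yaw": 0, "claw": 0}

```text
time: 9.28
ee_pos: [0.3496, 0.0069, 0.4675]
tcp_rot: [138.9, -0.4, 90.7]
wrist_force: [-0.1, -0.5, 0.8]
opening: 0.0852
grasp_force: 0.0
```

```bash
python3 - <<'E'
from h import *
st()
E
```

```text
t 9.28 q [ 1.110e+00 -4.851e+01 -1.221e+01  8.523e+01  2.000e-02  9.062e+01] p [0.3496 0.0069 0.4675] rpy [138.93  -0.42  90.66] tilt 41.07 az 1.1 F [-0.1 -0.5  0.8]
```

Emit:
servo_tool:
  rows:
    - {"offset": [0, -0.37, -0.35], "yaw": 0, "claw": 0}
    - {"offset": [0, -0.37, -0.35], "yaw": 0, "claw": 0}

```text
time: 9.52
ee_pos: [0.3168, 0.0071, 0.49]
tcp_rot: [140.2, -0.4, 90.7]
wrist_force: [0.6, -0.4, -0.8]
opening: 0.0855
grasp_force: 0.0
```

```bash
python3 - <<'E'
from h import *
from kin import *
go([.374,.300,.147])
o=get_obs();R=rot(o).as_matrix();q=o['q']
for p in np.linspace(o['ee_pos'],[.374,.3,.147],6): q,e,a=ik(p,R,q); print(q.round(1),e.round(1),a.round(2))
q,e,a=ik([.4385,.3014,.07],R,q); print(q.round(1),e.round(1),a.round(2))
E
```

```text
t 9.53 q [  1.43 -48.53  -7.99  90.72  -0.18  90.86] p [0.3168 0.0071 0.49  ] rpy [140.18  -0.41  90.66] tilt 39.82 az 1.2 F [ 0.6 -0.4 -0.8]
need world [ 0.0572  0.2929 -0.343 ] -> tool frac [ 2.898 -1.744  3.039]
[  1.4 -48.5  -8.   90.7  -0.2  90.9] [-0. -0.  0.] 0.0
[ 22.3 -48.6 -15.6  85.6 -13.4 107.3] [13.   8.3 11.4] 0.45
[ 36.2 -48.6 -24.5  80.1 -21.6 119.1] [ 9.  10.6  7.2] 0.37
[ 44.5 -47.8 -33.   73.5 -26.1 126.6] [0. 0. 0.] 0.0
[ 50.8 -41.2 -37.6  65.2 -29.2 132.7] [-0.  0.  0.] 0.0
[ 55.3 -31.8 -40.   55.7 -31.3 137.4] [-0. -0. -0.] 0.0
[ 47.8 -23.6 -44.1  39.7 -27.8 129.8] [-0. -0. -0.] 0.0
```

Emit:
servo_tool:
  rows:
    - {"offset": [0.43, 0.38, 0.84], "yaw": 0, "claw": 0}
    - {"offset": [0.43, 0.38, 0.84], "yaw": 0, "claw": 0}

```text
time: 9.78
ee_pos: [0.4016, 0.0527, 0.4458]
tcp_rot: [140.4, -0.4, 90.7]
wrist_force: [-0.1, -0.6, 0.5]
opening: 0.0856
grasp_force: 0.0
```

Emit:
servo_tool:
  rows:
    - {"offset": [0.75, -0.4, 0.64], "yaw": 0, "claw": 0}
    - {"offset": [0.75, -0.4, 0.64], "yaw": 0, "claw": 0}

```text
time: 10.02
ee_pos: [0.4093, 0.1288, 0.3702]
tcp_rot: [140.5, -0.3, 90.7]
wrist_force: [0.9, -0.1, -0.1]
opening: 0.0853
grasp_force: 0.0
```

Emit:
servo_tool:
  rows:
    - {"offset": [0.75, -0.4, 0.64], "yaw": 0, "claw": 0}
    - {"offset": [0.75, -0.4, 0.64], "yaw": 0, "claw": 0}

```text
time: 10.28
ee_pos: [0.4178, 0.2045, 0.2958]
tcp_rot: [140.5, -0.3, 90.8]
wrist_force: [0.1, -0.0, 0.9]
opening: 0.0852
grasp_force: 0.0
```

Emit:
servo_tool:
  rows:
    - {"offset": [0.5, -0.67, 0.44], "yaw": 0, "claw": 0}
    - {"offset": [0.5, -0.67, 0.44], "yaw": 0, "claw": 0}

```text
time: 10.52
ee_pos: [0.3928, 0.2539, 0.2184]
tcp_rot: [140.5, -0.2, 90.8]
wrist_force: [0.2, 0.1, -0.5]
opening: 0.0855
grasp_force: 0.0
```

Emit:
servo_tool:
  rows:
    - {"offset": [0.5, -0.67, 0.44], "yaw": 0, "claw": 0}
    - {"offset": [0.5, -0.67, 0.44], "yaw": 0, "claw": 0}
    - {"offset": [0.5, -0.67, 0.44], "yaw": 0, "claw": 0}

```text
time: 10.9
ee_pos: [0.3687, 0.3033, 0.1432]
tcp_rot: [140.5, -0.1, 90.9]
wrist_force: [-0.8, -0.7, 0.3]
opening: 0.0852
grasp_force: 0.0
```

```bash
python3 - <<'E'
from h import *
go([.4384,.3013,.0703])
im,d=snap('side','side2.png')
E
```

```text
t 10.9 q [ 56.14 -31.26 -39.9   56.16 -31.44 138.13] p [0.3687 0.3033 0.1432] rpy [ 1.4053e+02 -1.1000e-01  9.0850e+01] tilt 39.47 az 1.0 F [-0.8 -0.7  0.3]
need world [ 0.0697 -0.002  -0.0729] -> tool frac [-0.032  0.074  1.005]
```

View pics/side2.png

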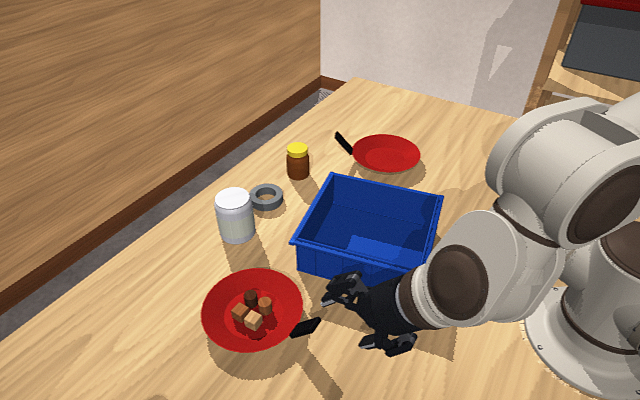

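Emit:
servo_tool:
  rows:
    - {"offset": [-0.03, 0.07, 0.35], "yaw": 0, "claw": 0}
    - {"offset": [-0.03, 0.07, 0.7], "yaw": 0, "claw": 0}
    - {"offset": [-0.03, 0.07, 1.0], "yaw": 0, "claw": 0}
    - {"offset": [-0.03, 0.07, 1.0], "yaw": 0, "claw": 0}

```text
time: 11.45
ee_pos: [0.4396, 0.3012, 0.0742]
tcp_rot: [140.4, -0.3, 90.7]
wrist_force: [-0.5, -0.8, 0.1]
opening: 0.0857
grasp_force: 0.0
```

Emit:
servo_tool:
  rows:
    - {"offset": [0, 0, 0], "yaw": 0, "claw": 0.5}
    - {"offset": [0, 0, 0], "yaw": 0, "claw": 0.8}
    - {"offset": [0, 0, 0], "yaw": 0, "claw": 1}
    - {"offset": [0, 0, 0], "yaw": 0, "claw": 1}
    - {"offset": [0, 0, 0], "yaw": 0, "claw": 1}
    - {"offset": [0, 0, 0], "yaw": 0, "claw": 1}
    - {"offset": [0, 0, 0], "yaw": 0, "claw": 1}
    - {"offset": [0, 0, 0], "yaw": 0, "claw": 1}
  squeeze: 110

```text
time: 12.45
ee_pos: [0.4383, 0.3034, 0.0748]
tcp_rot: [140.3, -0.4, 90.9]
wrist_force: [-0.8, 0.5, -1.4]
opening: 0.0087
grasp_force: 107.1
```

```bash
python3 - <<'E'
from h import *
from loc import scene
st()
im,d=snap('side','side3.png'); scene(im,d,'side')
im,d=snap('top','top3.png'); scene(im,d,'top')
E
```

```text
t 12.45 q [ 47.92 -23.61 -43.49  40.4  -27.63 129.71] p [0.4383 0.3034 0.0748] rpy [140.31  -0.4   90.88] tilt 39.70 az 1.4 F [-0.8  0.5 -1.4]
side dish rimz 0.0316 rim band fit [0.5777 0.3013 0.093 ] hull fit [0.5732 0.2966 0.1031] zmin 0.0078 | handle n 606 [0.4255 0.3118 0.0882] az 176.0 top [0.4232 0.31   0.1195]
side spare rimz 0.0307 rim band fit [ 0.5892 -0.3293  0.0925] hull fit [ 0.5895 -0.3302  0.098 ] zmin 0.0067 | handle n 137 [ 0.6965 -0.2668  0.0608] az 30.2 top [ 0.715  -0.2603  0.0838]
side tote ((0.4753647744655609, 0.006815820932388306), (0.29290705919265747, 0.6654368042945862), 18.121095657348633) 0.09660287992571537
top dish rimz 0.0310 rim band fit [0.5775 0.3027 0.0928] hull fit [0.5775 0.3027 0.0978] zmin 0.0061 | handle n 483 [0.4716 0.2562 0.0746] az -156.3 top [0.4232 0.2963 0.1195]
top spare rimz 0.0296 rim band fit [ 0.5897 -0.328   0.0922] hull fit [ 0.59   -0.3283  0.0979] zmin 0.0052 | handle n 284 [ 0.7001 -0.2697  0.0625] az 27.8 top [ 0.7173 -0.264   0.0844]
top tote ((0.4517918825149536, 0.09428897500038147), (0.278384804725647, 0.4229932129383087), 12.11546516418457) 0.09668899604211689
```

View pics/side3.png

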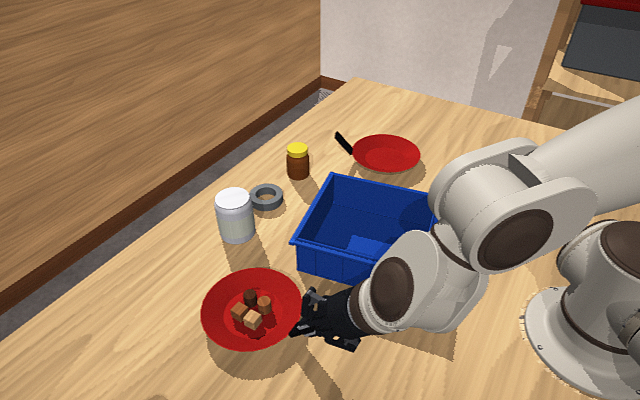

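```bash
cat > plan.py <<'E'
from h import *
from kin import *
C0=np.array([.5776,.3022,0]);T0=np.array([.4383,.3034,.0748])
def pour(o,T,q):
    R0=rot(o).as_matrix(); cl=R0.T@(C0-T0); ul=R0.T@np.array([0,0,1.])
    for psi in(0,-45,-90,-120,-150,-180):
        R=R0@Ro.from_euler('z',psi,degrees=True).as_matrix(); q,e,a=ik(T,R,q)
        u=R@ul; c=np.array(T)+R@cl; rc=c+.03*u; dn=-np.array([0,0,1.])+u[2]*u; n=np.linalg.norm(dn); low=rc+.1*dn/n if n>1e-6 else rc
        print(psi,q.round(0),np.abs(e).max().round(1),a.round(2),'tip %.0f'%np.degrees(np.arccos(u[2])),'c',c.round(3),'low',low.round(3))
if __name__=='__main__':
    o=get_obs(); R=rot(o).as_matrix(); q=o['q']
    for p in ([.4383,.3034,.20],[.4383,.3034,.36],[.44,.2,.36],[.45,.1,.36],[.45,.02,.36],[.45,-.04,.36]): q,e,a=ik(p,R,q); print(p,q.round(1),e.round(1),a.round(2))
    for T in([.45,-.04,.35],[.47,-.04,.34]): print(T); pour(o,T,q)
E
python3 plan.py
```

```text
[0.4383, 0.3034, 0.2] [ 47.9 -26.6 -31.5  55.4 -27.6 129.7] [ 0.  0. -0.] 0.0
[0.4383, 0.3034, 0.36] [ 47.9 -23.6 -11.7  72.2 -27.6 129.7] [-0.  0. -0.] 0.0
[0.44, 0.2, 0.36] [ 35.8 -34.2 -18.6  71.2 -21.2 118.4] [0. 0. 0.] 0.0
[0.45, 0.1, 0.36] [ 18.8 -40.6 -22.4  69.8 -11.  104.2] [-0. -0.  0.] 0.0
[0.45, 0.02, 0.36] [  3.3 -43.1 -23.7  69.7  -1.2  92.1] [0. 0. 0.] 0.0
[0.45, -0.04, 0.36] [ -8.9 -42.5 -23.4  69.9   6.5  82.7] [ 0. -0.  0.] 0.0
[0.45, -0.04, 0.35]
0 [ -9. -43. -25.  69.   7.  83.] 0.0 0.0 tip 0 c [ 0.589 -0.041  0.275] low [ 0.589 -0.041  0.305]
-45 [ -9. -43. -25.  69.   7.  38.] 0.0 0.0 tip 28 c [0.577 0.002 0.266] low [0.544 0.098 0.245]
-90 [ -9. -43. -25.  69.   7.  -7.] 0.0 0.0 tip 54 c [0.546 0.022 0.24 ] low [0.493 0.086 0.177]
-120 [ -9. -43. -25.  69.   7. -37.] 0.0 0.0 tip 67 c [0.522 0.015 0.221] low [0.468 0.054 0.14 ]
-150 [ -9. -43. -25.  69.   7. -67.] 0.0 0.0 tip 76 c [ 0.505 -0.005  0.206] low [0.454 0.011 0.116]
-180 [ -9. -43. -25.  69.   7. -97.] 0.0 0.0 tip 79 c [ 0.498 -0.034  0.199] low [ 0.45  -0.036  0.107]
[0.47, -0.04, 0.34]
0 [ -8. -41. -25.  67.   6.  83.] 0.0 0.0 tip 0 c [ 0.609 -0.041  0.265] low [ 0.609 -0.041  0.295]
-45 [ -8. -41. -25.  67.   6.  38.] 0.0 0.0 tip 28 c [0.597 0.002 0.256] low [0.564 0.098 0.235]
-90 [ -8. -41. -25.  67.   6.  -7.] 0.0 0.0 tip 54 c [0.566 0.022 0.23 ] low [0.513 0.086 0.167]
-120 [ -8. -41. -25.  67.   6. -37.] 0.0 0.0 tip 67 c [0.542 0.015 0.211] low [0.488 0.054 0.13 ]
-150 [ -8. -41. -25.  67.   6. -67.] 0.0 0.0 tip 76 c [ 0.525 -0.005  0.196] low [0.474 0.011 0.106]
-180 [ -8. -41. -25.  67.   6. -97.] 0.0 0.0 tip 79 c [ 0.518 -0.034  0.189] low [ 0.47  -0.036  0.097]
```

Emit:
servo_tool:
  rows:
    - {"offset": [0, 0.08, -0.1], "yaw": 0, "claw": 1}
    - {"offset": [0, 0.22, -0.27], "yaw": 0, "claw": 1}
    - {"offset": [0, 0.38, -0.46], "yaw": 0, "claw": 1}
    - {"offset": [0, 0.54, -0.65], "yaw": 0, "claw": 1}
    - {"offset": [0, 0.64, -0.77], "yaw": 0, "claw": 1}
    - {"offset": [0, 0.64, -0.77], "yaw": 0, "claw": 1}

```text
time: 13.3
ee_pos: [0.4387, 0.303, 0.1765]
tcp_rot: [140.2, -0.5, 90.9]
wrist_force: [0.2, -0.1, -4.1]
opening: 0.0088
grasp_force: 107.6
```

```bash
python3 - <<'E'
from h import *
o,M=st(); print(o['opening'],o['grasp_force'])
def plane(n):
    im,d=snap(n,n+'4.png'); P=cloud(n,d); im=im.astype(int)
    m=(d>0)&(im[...,0]>2*im[...,1]+10)&(im[...,0]>60)&(im[...,0]>2.2*im[...,2])&(P[...,1]>.15)
    Q=P[m]; e=cv2.convexHull(np.float32(Q[:,:2]),returnPoints=False)[:,0]; E=Q[e]
    c=E.mean(0); u,s,v=np.linalg.svd(E-c); nn=v[2]*np.sign(v[2][2]); print(n,'rim centre',c.round(4),'normal',nn.round(3),'tilt',np.degrees(np.arccos(nn[2])).round(1))
plane('top'); plane('side')
E
```

```text
t 13.3 q [ 47.84 -26.57 -34.09  52.61 -27.6  129.65] p [0.4387 0.303  0.1765] rpy [140.22  -0.48  90.87] tilt 39.79 az 1.5 F [ 0.2 -0.1 -4.1]
0.008800720469566838 107.589350938797
top rim centre [0.5718 0.2975 0.129 ] normal [ 0.082 -0.007  0.997] tilt 4.7
side rim centre [0.6009 0.3304 0.1342] normal [ 0.296 -0.114  0.949] tilt 18.5
```

View pics/side4.png

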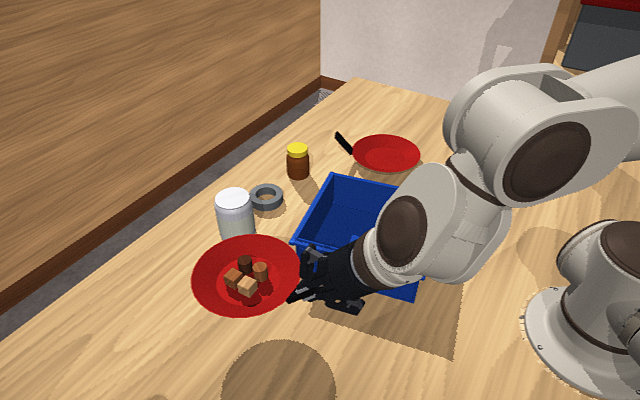

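Emit:
servo_tool:
  rows:
    - {"offset": [-0.03, 0.1, -0.1], "yaw": 0, "claw": 1}
    - {"offset": [-0.1, 0.28, -0.26], "yaw": 0, "claw": 1}
    - {"offset": [-0.2, 0.48, -0.45], "yaw": 0, "claw": 1}
    - {"offset": [-0.35, 0.6, -0.56], "yaw": 0, "claw": 1}

```text
time: 13.9
ee_pos: [0.4496, 0.2669, 0.2579]
tcp_rot: [140.2, -0.4, 90.9]
wrist_force: [0.3, -0.4, -3.6]
opening: 0.0087
grasp_force: 107.9
```

Emit:
servo_tool:
  rows:
    - {"offset": [-0.22, 0.1, -0.1], "yaw": 0, "claw": 1}
    - {"offset": [-0.47, 0.17, -0.16], "yaw": 0, "claw": 1}
    - {"offset": [-0.73, 0.24, -0.22], "yaw": 0, "claw": 1}
    - {"offset": [-1, 0.3, -0.28], "yaw": 0, "claw": 1}

```text
time: 14.4
ee_pos: [0.4558, 0.1656, 0.2962]
tcp_rot: [140.3, -0.4, 90.9]
wrist_force: [-0.4, 0.2, -3.0]
opening: 0.0087
grasp_force: 107.9
```

Emit:
servo_tool:
  rows:
    - {"offset": [-0.28, 0.06, -0.06], "yaw": 0, "claw": 1}
    - {"offset": [-0.55, 0.12, -0.11], "yaw": 0, "claw": 1}
    - {"offset": [-0.8, 0.17, -0.16], "yaw": 0, "claw": 1}
    - {"offset": [-1, 0.2, -0.18], "yaw": 0, "claw": 1}

```text
time: 14.9
ee_pos: [0.4611, 0.0653, 0.3224]
tcp_rot: [140.3, -0.4, 90.8]
wrist_force: [0.3, -0.0, -3.6]
opening: 0.0085
grasp_force: 107.9
```

Emit:
servo_tool:
  rows:
    - {"offset": [-0.25, 0.05, -0.05], "yaw": 0, "claw": 1}
    - {"offset": [-0.5, 0.08, -0.07], "yaw": 0, "claw": 1}
    - {"offset": [-0.76, 0.1, -0.1], "yaw": 0, "claw": 1}
    - {"offset": [-1, 0.1, -0.1], "yaw": 0, "claw": 1}

```text
time: 15.4
ee_pos: [0.4637, -0.0346, 0.3356]
tcp_rot: [140.3, -0.3, 90.8]
wrist_force: [-0.5, 0.2, -3.6]
opening: 0.0087
grasp_force: 107.9
```

Emit:
servo_tool:
  rows:
    - {"offset": [-0.2, 0, 0], "yaw": 0, "claw": 1}
    - {"offset": [-0.32, 0, 0], "yaw": 0, "claw": 1}
    - {"offset": [-0.38, 0, 0], "yaw": 0, "claw": 1}
    - {"offset": [-0.38, 0, 0], "yaw": 0, "claw": 1}

```text
time: 15.9
ee_pos: [0.4646, -0.0716, 0.335]
tcp_rot: [140.3, -0.4, 90.8]
wrist_force: [1.0, 0.7, -3.2]
opening: 0.0085
grasp_force: 107.9
```

```bash
python3 - <<'E'
from h import *
from plan import pour
o,M=st(); im,d=snap('top','top5.png')
pour(o,o['ee_pos'],o['q'])
E
```

```text
t 15.9 q [-14.24 -40.83 -25.47  66.72   9.84  78.55] p [ 0.4646 -0.0716  0.335 ] rpy [140.32  -0.39  90.81] tilt 39.68 az 1.3 F [ 1.   0.7 -3.2]
0 [-14. -41. -25.  67.  10.  79.] 0.0 0.0 tip 0 c [ 0.604 -0.073  0.26 ] low [ 0.604 -0.073  0.29 ]
-45 [-14. -41. -25.  67.  10.  34.] 0.0 0.0 tip 28 c [ 0.592 -0.03   0.251] low [0.559 0.067 0.23 ]
-90 [-14. -41. -25.  67.  10. -11.] 0.0 0.0 tip 54 c [ 0.56  -0.01   0.225] low [0.508 0.055 0.162]
-120 [-14. -41. -25.  67.  10. -41.] 0.0 0.0 tip 67 c [ 0.537 -0.016  0.206] low [0.483 0.022 0.125]
-150 [-14. -41. -25.  67.  10. -71.] 0.0 0.0 tip 76 c [ 0.519 -0.037  0.191] low [ 0.469 -0.021  0.101]
-180 [ -14.  -41.  -25.   67.   10. -101.] 0.0 0.0 tip 79 c [ 0.512 -0.066  0.184] low [ 0.464 -0.067  0.092]
```

View pics/top5.png

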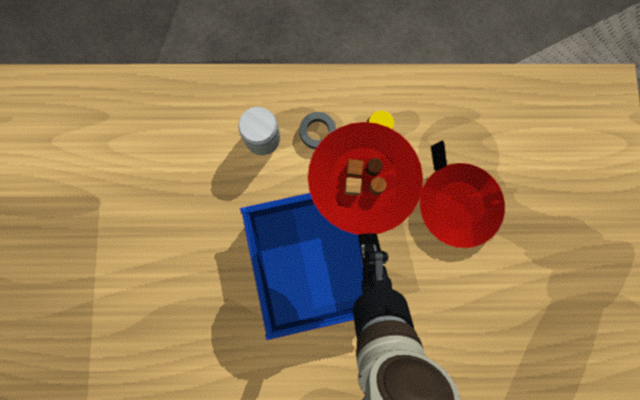

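Emit:
servo_tool:
  rows:
    - {"offset": [0, 0, 0], "yaw": -0.03, "claw": 1}
    - {"offset": [0, 0, 0], "yaw": -0.08, "claw": 1}
    - {"offset": [0, 0, 0], "yaw": -0.14, "claw": 1}
    - {"offset": [0, 0, 0], "yaw": -0.2, "claw": 1}
    - {"offset": [0, 0, 0], "yaw": -0.26, "claw": 1}
    - {"offset": [0, 0, 0], "yaw": -0.32, "claw": 1}
    - {"offset": [0, 0, 0], "yaw": -0.38, "claw": 1}
    - {"offset": [0, 0, 0], "yaw": -0.44, "claw": 1}
    - {"offset": [0, 0, 0], "yaw": -0.5, "claw": 1}

```text
time: 17.08
ee_pos: [0.4649, -0.0705, 0.3354]
tcp_rot: [179.5, 39.7, -179.4]
wrist_force: [-0.6, 0.3, -4.1]
opening: 0.0086
grasp_force: 108.2
```

Emit:
servo_tool:
  rows:
    - {"offset": [0, 0, 0], "yaw": -0.06, "claw": 1}
    - {"offset": [0, 0, 0], "yaw": -0.12, "claw": 1}
    - {"offset": [0, 0, 0], "yaw": -0.18, "claw": 1}
    - {"offset": [0, 0.1, 0], "yaw": -0.24, "claw": 1}
    - {"offset": [0, 0.15, 0], "yaw": -0.3, "claw": 1}
    - {"offset": [0, 0.2, 0], "yaw": -0.36, "claw": 1}
    - {"offset": [0, 0.2, 0], "yaw": -0.42, "claw": 1}
    - {"offset": [0, 0.2, 0], "yaw": -0.48, "claw": 1}
    - {"offset": [0, 0.2, 0], "yaw": -0.48, "claw": 1}
    - {"offset": [0, 0.2, 0], "yaw": -0.48, "claw": 1}
    - {"offset": [0, 0.2, 0], "yaw": -0.48, "claw": 1}

```text
time: 18.45
ee_pos: [0.4647, -0.051, 0.3356]
tcp_rot: [-140.4, 3.0, -92.3]
wrist_force: [0.1, 0.3, -1.9]
opening: 0.0084
grasp_force: 108.4
```

```bash
python3 - <<'E'
from h import *
o,M=st(); print(o['opening'],o['grasp_force']); a,_=snap('top'); b,_=snap('side')
cv2.imwrite('pics/pour.png',np.vstack([a[80:380,140:540],b[120:400,180:580]])[:,:,::-1])
E
```

```text
t 18.45 q [-10.5  -41.58 -25.83  66.64   7.55 -94.42] p [ 0.4647 -0.051   0.3356] rpy [-140.37    3.04  -92.3 ] tilt 39.72 az 1.4 F [ 0.1  0.3 -1.9]
0.008444142908264814 108.42099666595459
```

View pics/pour.png

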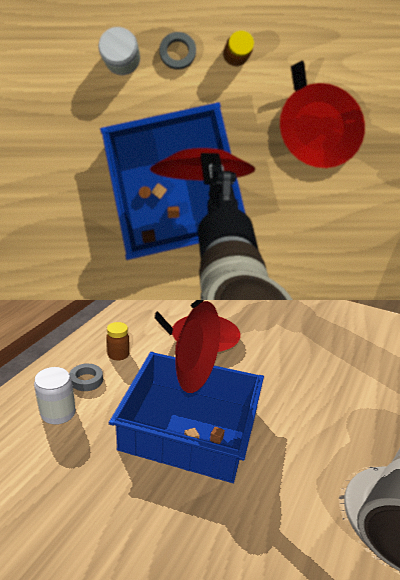

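Emit:
servo_tool:
  rows:
    - {"offset": [0, -0.2, -0.24], "yaw": 0, "claw": 1}
    - {"offset": [0, -0.45, -0.54], "yaw": 0.04, "claw": 1}
    - {"offset": [0, -0.5, -0.6], "yaw": 0.09, "claw": 1}
    - {"offset": [0, -0.5, -0.6], "yaw": 0.15, "claw": 1}
    - {"offset": [0, -0.5, -0.6], "yaw": 0.21, "claw": 1}
    - {"offset": [0, -0.5, -0.6], "yaw": 0.27, "claw": 1}
    - {"offset": [0, -0.5, -0.6], "yaw": 0.33, "claw": 1}
    - {"offset": [0, -0.5, -0.6], "yaw": 0.39, "claw": 1}
    - {"offset": [0, -0.5, -0.6], "yaw": 0.45, "claw": 1}
    - {"offset": [0, -0.5, -0.6], "yaw": 0.5, "claw": 1}

```text
time: 19.8
ee_pos: [0.4648, -0.0552, 0.4135]
tcp_rot: [175.9, 39.5, 174.8]
wrist_force: [0.6, 0.3, -2.2]
opening: 0.0083
grasp_force: 108.4
```

Emit:
servo_tool:
  rows:
    - {"offset": [0, 0, 0], "yaw": 0.06, "claw": 1}
    - {"offset": [0, 0, 0], "yaw": 0.12, "claw": 1}
    - {"offset": [0, 0, 0], "yaw": 0.18, "claw": 1}
    - {"offset": [0, 0, 0], "yaw": 0.24, "claw": 1}
    - {"offset": [0, 0, 0], "yaw": 0.3, "claw": 1}
    - {"offset": [0, 0, 0], "yaw": 0.36, "claw": 1}
    - {"offset": [0, 0, 0], "yaw": 0.42, "claw": 1}
    - {"offset": [0, 0, 0], "yaw": 0.48, "claw": 1}
    - {"offset": [0, 0, 0], "yaw": 0.48, "claw": 1}
    - {"offset": [0, 0, 0], "yaw": 0.48, "claw": 1}

```text
time: 21.05
ee_pos: [0.4648, -0.0552, 0.4134]
tcp_rot: [140.3, -0.5, 90.7]
wrist_force: [-0.3, 0.3, -2.5]
opening: 0.0084
grasp_force: 108.4
```

Emit:
servo_tool:
  rows:
    - {"offset": [-0.3, -0.14, 0.14], "yaw": 0, "claw": 1}
    - {"offset": [-0.65, -0.29, 0.29], "yaw": 0, "claw": 1}
    - {"offset": [-0.92, -0.42, 0.43], "yaw": 0, "claw": 1}

```text
time: 21.42
ee_pos: [0.4606, -0.1476, 0.3517]
tcp_rot: [140.3, -0.5, 90.7]
wrist_force: [0.1, 0.4, -1.6]
opening: 0.0088
grasp_force: 108.4
```

Emit:
servo_tool:
  rows:
    - {"offset": [-0.3, -0.14, 0.14], "yaw": 0, "claw": 1}
    - {"offset": [-0.65, -0.29, 0.29], "yaw": 0, "claw": 1}
    - {"offset": [-0.92, -0.42, 0.43], "yaw": 0, "claw": 1}

```text
time: 21.8
ee_pos: [0.4566, -0.2393, 0.2907]
tcp_rot: [140.3, -0.5, 90.6]
wrist_force: [0.4, -0.8, -0.5]
opening: 0.0086
grasp_force: 108.4
```

Emit:
servo_tool:
  rows:
    - {"offset": [-0.3, -0.14, 0.14], "yaw": 0, "claw": 1}
    - {"offset": [-0.65, -0.29, 0.29], "yaw": 0, "claw": 1}
    - {"offset": [-0.92, -0.42, 0.43], "yaw": 0, "claw": 1}
    - {"offset": [-0.92, -0.42, 0.43], "yaw": 0, "claw": 1}
    - {"offset": [-0.92, -0.42, 0.43], "yaw": 0, "claw": 1}
    - {"offset": [-0.92, -0.42, 0.43], "yaw": 0, "claw": 1}

```text
time: 22.55
ee_pos: [0.4533, -0.3287, 0.2318]
tcp_rot: [140.2, -0.6, 90.6]
wrist_force: [0.0, 0.6, -2.2]
opening: 0.0084
grasp_force: 108.4
```

```bash
cat > rim.py <<'E'
from h import *
from scipy.optimize import least_squares
# fit the held dish's rim (circle radius .1 in 3D, height .03 above origin) to outermost red points seen by both cameras
def held(tag=''):
    o,M=st(); out=[]
    for n in('top','side'):
        im,d=snap(n,n+tag+'.png'); P=cloud(n,d); im=im.astype(int)
        g=np.array([o['ee_pos'][0]+.139,o['ee_pos'][1],o['ee_pos'][2]-.045])
        m=(d>0)&(im[...,0]>2*im[...,1]+10)&(im[...,0]>60)&(im[...,0]>2.2*im[...,2])&(P[...,2]>g[2]-.03)&(np.hypot(P[...,0]-g[0],P[...,1]-g[1])<.125)
        Q=P[m]; a=np.degrees(np.arctan2(Q[:,1]-g[1],Q[:,0]-g[0]))//10; E=[]
        for k in np.unique(a):
            S=Q[a==k]
            if len(S)>8:
                S=S[S[:,2]>np.percentile(S[:,2],60)] if n=='top' else S
                E.append(S[np.argsort(np.hypot(*(S[:,:2]-g[:2]).T))[-4:]].mean(0))
        E=np.array(E)
        def f(p):
            nn=np.array([p[3],p[4],1]);nn/=np.linalg.norm(nn); v=E-p[:3]; h=v@nn; return np.r_[h,np.linalg.norm(v-np.outer(h,nn),axis=1)-.0985]
        r=least_squares(f,[*g,0,0],loss='soft_l1',f_scale=.002); p=r.x; nn=np.array([p[3],p[4],1]);nn/=np.linalg.norm(nn)
        print(n,len(E),'rim c',p[:3].round(4),'tilt deg (x,y)',np.degrees(p[3:]).round(1),'origin',(p[:3]-.03*nn).round(4),'rms',np.sqrt(2*r.cost/len(E)).round(4),'rel TCP',(p[:3]-.03*nn-o['ee_pos']).round(4))
if __name__=='__main__': held('7')
E
python3 rim.py
```

```text
t 22.55 q [-49.4  -20.81 -23.81  59.2   29.68  47.66] p [ 0.4533 -0.3287  0.2318] rpy [140.23  -0.56  90.64] tilt 39.78 az 1.3 F [ 0.   0.6 -2.2]
top 36 rim c [ 0.5924 -0.3297  0.1868] tilt deg (x,y) [ 0.8 -0.8] origin [ 0.592  -0.3293  0.1568] rms 0.0007 rel TCP [ 0.1387 -0.0006 -0.075 ]
side 36 rim c [ 0.5914 -0.3324  0.1865] tilt deg (x,y) [ 0.8 -0.3] origin [ 0.591  -0.3322  0.1565] rms 0.0029 rel TCP [ 0.1377 -0.0035 -0.0753]
```

View pics/top7.png

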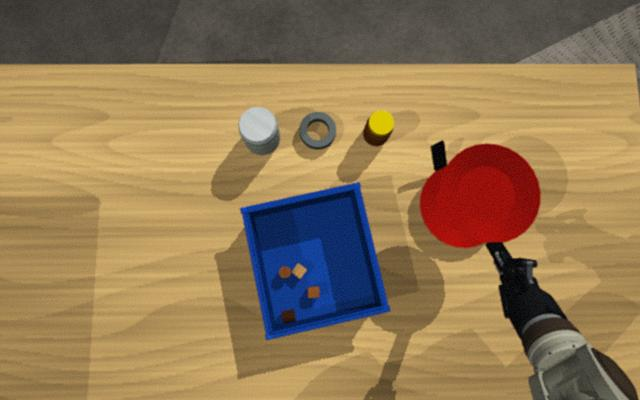

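Emit:
servo_tool:
  rows:
    - {"offset": [0.02, -0.16, 0.18], "yaw": 0, "claw": 1}
    - {"offset": [0.02, -0.36, 0.41], "yaw": 0, "claw": 1}
    - {"offset": [0.02, -0.56, 0.64], "yaw": 0, "claw": 1}

```text
time: 23.02
ee_pos: [0.451, -0.3259, 0.1455]
tcp_rot: [140.2, -0.6, 90.6]
wrist_force: [1.5, -0.7, -2.8]
opening: 0.0084
grasp_force: 108.4
```

Emit:
servo_tool:
  rows:
    - {"offset": [0, -0.15, 0.18], "yaw": 0, "claw": 1}
    - {"offset": [0, -0.27, 0.32], "yaw": 0, "claw": 1}
    - {"offset": [0, -0.31, 0.37], "yaw": 0, "claw": 1}
    - {"offset": [0, -0.31, 0.37], "yaw": 0, "claw": 1}
    - {"offset": [0, -0.31, 0.37], "yaw": 0, "claw": 1}

```text
time: 23.65
ee_pos: [0.451, -0.326, 0.0987]
tcp_rot: [140.2, -0.6, 90.6]
wrist_force: [0.1, -0.8, -2.1]
opening: 0.0087
grasp_force: 108.6
```

```bash
python3 rim.py; python3 -c "
from h import *
go([.4513,-.3269,.0845])"
```

```text
t 23.65 q [-49.39 -19.01 -37.33  43.86  29.66  47.74] p [ 0.451  -0.326   0.0987] rpy [140.22  -0.58  90.58] tilt 39.78 az 1.3 F [ 0.1 -0.8 -2.1]
top 36 rim c [ 0.5901 -0.327   0.0534] tilt deg (x,y) [ 0.8 -0.8] origin [ 0.5897 -0.3266  0.0234] rms 0.0009 rel TCP [ 0.1388 -0.0006 -0.0752]
side 36 rim c [ 0.5888 -0.3287  0.0508] tilt deg (x,y) [0.2 1.4] origin [ 0.5887 -0.3294  0.0208] rms 0.0027 rel TCP [ 0.1377 -0.0034 -0.0779]
t 23.75 q [-49.4  -19.   -37.34  43.85  29.66  47.74] p [ 0.4509 -0.326   0.0984] rpy [140.24  -0.59  90.57] tilt 39.77 az 1.3 F [ 0.8 -0.7 -1.8]
need world [ 0.0004 -0.0009 -0.0139] -> tool frac [-0.01  -0.086  0.11 ]
```

Emit:
servo_tool:
  rows:
    - {"offset": [-0.01, -0.03, 0.04], "yaw": 0, "claw": 1}
    - {"offset": [-0.01, -0.06, 0.07], "yaw": 0, "claw": 1}
    - {"offset": [-0.01, -0.09, 0.11], "yaw": 0, "claw": 1}
    - {"offset": [-0.01, -0.09, 0.11], "yaw": 0, "claw": 1}
    - {"offset": [-0.01, -0.09, 0.11], "yaw": 0, "claw": 1}

```text
time: 24.38
ee_pos: [0.4507, -0.3265, 0.0831]
tcp_rot: [140.3, -0.7, 90.6]
wrist_force: [0.0, 0.4, -2.0]
opening: 0.0084
grasp_force: 108.5
```

```bash
python3 rim.py
```

```text
t 24.38 q [-49.46 -18.22 -38.48  42.05  29.68  47.68] p [ 0.4507 -0.3265  0.0831] rpy [140.3   -0.66  90.57] tilt 39.71 az 1.4 F [ 0.   0.4 -2. ]
top 36 rim c [ 0.59   -0.3271  0.0381] tilt deg (x,y) [ 0.9 -0.9] origin [ 0.5895 -0.3267  0.0081] rms 0.0012 rel TCP [ 0.1389 -0.0002 -0.0751]
side 36 rim c [ 0.589  -0.3287  0.0377] tilt deg (x,y) [0.6 0. ] origin [ 0.5887 -0.3287  0.0077] rms 0.0019 rel TCP [ 0.1381 -0.0022 -0.0754]
```

Emit:
servo_tool:
  rows:
    - {"offset": [0, -0.01, 0.01], "yaw": 0, "claw": 1}
    - {"offset": [0, -0.01, 0.01], "yaw": 0, "claw": 1}
    - {"offset": [0, -0.01, 0.01], "yaw": 0, "claw": 1}

```text
time: 24.85
ee_pos: [0.4507, -0.3266, 0.0821]
tcp_rot: [140.3, -0.6, 90.6]
wrist_force: [-0.1, 1.0, 0.9]
opening: 0.0085
grasp_force: 108.9
```

Emit:
servo_tool:
  rows:
    - {"offset": [0, 0, 0], "yaw": 0, "claw": 0.85}
    - {"offset": [0, 0, 0], "yaw": 0, "claw": 0.7}
    - {"offset": [0, 0, 0], "yaw": 0, "claw": 0.4}
    - {"offset": [0, 0, 0], "yaw": 0, "claw": 0.2}
    - {"offset": [0, 0, 0], "yaw": 0, "claw": 0}
    - {"offset": [0, 0, 0], "yaw": 0, "claw": 0}
    - {"offset": [0, 0, 0], "yaw": 0, "claw": 0}
    - {"offset": [0, 0, 0], "yaw": 0, "claw": 0}

```text
time: 25.85
ee_pos: [0.4505, -0.3265, 0.0817]
tcp_rot: [140.3, -0.7, 90.6]
wrist_force: [0.7, -0.5, 0.1]
opening: 0.0855
grasp_force: 0.0
```

Emit:
servo_tool:
  rows:
    - {"offset": [0, 0, -0.2], "yaw": 0, "claw": 0}
    - {"offset": [0, 0, -0.5], "yaw": 0, "claw": 0}
    - {"offset": [0, 0, -0.8], "yaw": 0, "claw": 0}
    - {"offset": [0, 0, -1], "yaw": 0, "claw": 0}
    - {"offset": [0, 0, -1], "yaw": 0, "claw": 0}
    - {"offset": [0, 0, -1], "yaw": 0, "claw": 0}

```text
time: 26.6
ee_pos: [0.3868, -0.3279, 0.1578]
tcp_rot: [140.3, -0.7, 90.6]
wrist_force: [0.6, 0.6, -0.2]
opening: 0.0852
grasp_force: 0.0
```

```bash
python3 - <<'E'
from rim import *
o,M=st(); print(o['opening'],o['grasp_force'])
import rim
class G(dict): pass
o2=dict(o); o2['ee_pos']=np.array([.4507,-.3265,.0831]); rim.st=lambda:(o2,M); rim.held('8')
a=cv2.imread('pics/top8.png');b=cv2.imread('pics/side8.png'); cv2.imwrite('pics/end.png',np.hstack([a[100:350,200:560],b[80:330,200:560]]))
E
```

```text
t 26.6 q [-56.6  -25.12 -34.4   56.97  32.79  40.17] p [ 0.3868 -0.3279  0.1578] rpy [140.31  -0.69  90.56] tilt 39.69 az 1.4 F [ 0.6  0.6 -0.2]
0.08521621012881565 0.0
top 36 rim c [ 0.59   -0.3272  0.037 ] tilt deg (x,y) [ 0.3 -0.4] origin [ 0.5899 -0.327   0.007 ] rms 0.0012 rel TCP [ 0.1392 -0.0005 -0.0761]
side 36 rim c [ 0.5891 -0.3292  0.0371] tilt deg (x,y) [ 0.2 -0.1] origin [ 0.5889 -0.3291  0.0071] rms 0.0017 rel TCP [ 0.1382 -0.0026 -0.076 ]
```

View pics/end.png

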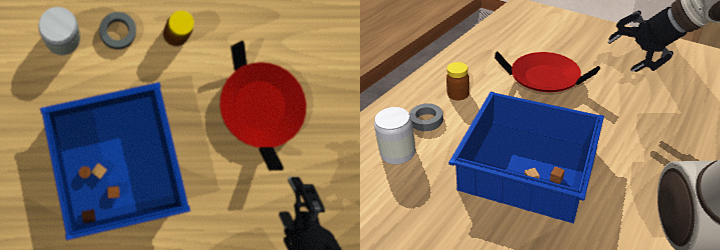

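The picture shows the two dishes nested, level and concentric to about 1 mm (top crop, around (263,105)). All four offcuts lie in the tote, the gripper is clear, and the bystanders have not moved. I'm handing it in.

```bash
python3 -c "
from workcell import *
print(job_done())"
```

```text
the job is handed in; nothing more can be done
None
```

The job is handed in at about 27 s of the 54 s limit: all four offcuts are in the tote, the dishes are nested level and about 1 mm off-centre, and the gripper is released and clear; no verdict came back.

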